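# Fit a spot-welder electrode and tighten its torque-limited clamp

### The job

Take the pointed copper electrode out of the steel stand and push it gently, foot first, fully home into the bore of the aluminium electrode holder. Then turn the holder's crank clockwise (seen from above) until its torque-limiting clutch slips, stop there (let it slip no more than about 30 degrees), leave the clamp tight and let go. Leave the flat-headed electrode, the steel bar and the brass ring where they are.

Things in the scene. Friction and masses are not known exactly. Their poses are not given: they have to be found in the camera images.
- electrode: the pointed electrode to be fitted: copper rod 16 mm in diameter, 120 mm long, 0.16 kg, top 18 mm tapering to a blunt point of 5 mm; it stands in one of the two wells of the stand. Origin at the centre of its foot (chamfered 1.5 mm), z along the rod to the point
- flat_electrode: the other electrode, to be left alone: copper rod 16 mm in diameter, 98 mm long, with a flat head 25 mm wide at the top; stands in the other well. Origin at the centre of its foot, z up
- stand: fixed dark steel stand 60 x 190 x 40 mm with two wells 30 mm deep and 18 mm wide, 110 mm apart along its y axis. Origin at the centre of its underside
- holder: fixed aluminium electrode holder 70 x 190 x 50 mm (x, y, z). Origin at the centre of its underside. The bore is 60 mm towards its +y end, the axis of the clamp crank 60 mm towards its -y end
- bore (a point): centre of the mouth of the bore, on the holder's top face (50 mm above the bench), z up. The bore is vertical, 17.6 mm in diameter and 35 mm deep with a 2 mm chamfer, so that a fitted electrode stands out 85 mm
- crank_grip (a point): the crank's upright black grip: a freely spinning sleeve 18 mm in diameter, 60 mm from the screw axis, from 81 to 131 mm above the bench. This point is on its axis 112 mm above the bench; its -y axis points from the screw axis to the grip
- jaw_face (a point): the front face of the steel clamp jaw, 28 mm wide, lying on the holder between crank and bore; the crank moves it towards the bore (holder +y), 1.5 mm per rad, 3 mm at most. With the clamp tight it lies 52 mm from the holder's origin along the holder's y axis, touching the fitted electrode
- offcut: loose steel bar 120 x 30 x 12 mm, a bystander. Origin at the centre of its underside
- collet: loose brass ring 48 mm across, 22 mm high, a bystander. Origin at the centre of its underside
- crank: the crank: hub 34 mm across, arm 16 mm wide, 70 to 80 mm above the bench. Origin on the vertical screw axis, 50 mm above the bench. It turns the clamp screw freely, needing up to 3 N at the grip, for 0.3 to 2.0 rad from the start (at no fixed direction); then the clamp bites, the load rises steeply, and at 12 to 14 N the clutch slips and keeps slipping at this load. It stays where it is left
- telltale_top (a point): top of the small steel tell-tale pin (8 mm across) in the middle of the crank's hub, on the screw axis; 92 mm above the bench as long as the clutch has not slipped. It rises 1 mm per rad of slip
There are look-alikes about, which are no part of the job. Leave any red or turquoise look-alike of the electrode alone.

How it is judged:
By the outcome, as a careful person would: the job done as asked, in the order asked, and still so for the second after the job is handed in, with the robot touching nothing.
It also fails if it takes over 72 s, if anything falls off the work surface, if the arm or the gripper's body presses on something with over 40 N, if the wrist force passes 120 N, or if a joint passes its speed limit or range.

### The arm

A 6-joint arm with a two-finger parallel gripper is mounted at the origin on the work surface. World frame = base frame: x ahead of the robot, y to its left, z up, the work surface at z = 0. Lengths are in mm, angles in degrees, forces in N, time in s.
With the tool pointing down it reaches from about 350 to 850 mm from the base axis. Payload 8.1 kg.
Tool frame: the origin (TCP) lies midway between the tips of the shut fingers; the grasp point (between the pads) lies 19 mm behind it; z points along the fingers, y is the line along which they close (so a half turn about z gives the same grasp; the last joint's range is limited). The gripper opens to 85 mm and grips with 20 to 120 N. Pads are 22 mm wide; open, the fingers measure 114 mm over their backs; the gripper's body (76 mm by 85 mm) begins 54 mm behind the grasp point. The pads swing forward as they close: fully open they stand 13 mm farther back than shut.
Start: joints at [-71.299, 7.471, 85.268, -0, 87.261, -4.893], TCP at [240.175, -549.837, 198.992] pointing down, gripper open.
Joint ranges: [-169.43, 169.43], [-51.17, 129.36], [1.28, 143.12], [-76.62, 256.62], [0, 156.53], [-152.29, 152.29]. Speed limits (degrees/s): [136.94, 136.94, 159.86, 180, 180, 180].

### API

Orientations are given as [roll, pitch, yaw] about the fixed x, y, z axes, in that order (R = Rz(yaw) Ry(pitch) Rx(roll)).
In Python, from bench import r gives the robot as it stands.
- The arm moves only by the tool apply_moves, never from a script. Its argument "steps" is a list of rows, each a list of 7 numbers: the opening, from -1 (shut) to 1 (fully open), then the shift along the tool's x, y, z in mm, then the turn, a rotation vector about the tool's x, y, z in units of 5 degrees (1.0 is 5 degrees). A call has exactly 8 rows; each row shifts and turns the commanded pose from where the row before left it, along the tool's axes as they then stand; what a row does not reach is not made up. A row lasts 1/10 s, in which the tool goes at most 50 mm and 8.59 degrees, less where a joint would pass 70% of its speed; a pose out of reach is approached as far as the arm can. A call is refused whole if a number of a shift passes 50 or a number of a turn 1, either way. A call with a gripper value outside its range is refused whole. The fingers move at their own pace and stop on an object; "squeeze" is the grip in N (left out, the last holds). Time passes only in rows, so rows that do not move let the fingers close, or fill a call up. It gives the time, the measured TCP pose, the force, the opening and the grip force at its end, in the units of the state.
- r.sense(): the state, without advancing time (a new reading comes with each control period).
- r.snapshot(name): name is "scene" or "top" or "wrist"; returns a dict with "color" (400x640x3 uint8, blue, green, red), "depth" (400x640 float32, mm along the optical axis (not along the pixel's ray), 0 where there is no reading), "mtx" (3x3 intrinsics, pixels), "T" (4x4, takes a point from camera to world coordinates); the wrist camera has in their place "hand_eye" (4x4, takes a point from camera to tool coordinates, whose origin is the TCP and whose axes are the flange's). Camera axes: x right, y down, z forward; pixel columns grow to the right and rows downward; lengths in mm; the calibration is good to about 2 mm. A picture is of the moment at which its call begins: read the wrist's pose just before it.
- r.hand_in(): hands the job in; it is judged then, once.
The state is a dict: "time": time; "joint_pos": joint angles; "qd": joint speeds; "joint_efforts": joint torques, N m; "tool_pos": TCP position; "tcp_rot": TCP orientation; "ft_force": force on the tool from outside, world axes, zero at the start; "wrist_torque": the same for the moment, N m; "finger_gap": finger opening in mm; "grip_force": force on a finger pad.
Only numpy, scipy, OpenCV 4.12 (cv2) and the standard library are available. Lean on these libraries where they do the work, as an engineer would, in place of code of your own. Each camera call takes 0.05 s, during which the arm holds its last target. There are 200 camera calls.

## Working session

There is one attempt and no reset: what is moved stays moved. The work goes in short steps, Python scripts to look and compute and a tool call to move; the robot and the scene stay as the last step left them, time stands still between calls to the robot, and variables do not carry over. Pictures are saved under pics/ and viewed, at most 10 in all, crops included, and the job is handed in when it is done.

Besides the shell and the picture viewer there is one more tool, called after "Emit:" as name(argument=value, ...) on one line, values as JSON. apply_moves: Moves the arm, as the interface text tells. Its arguments: {"type":"object","properties":{"steps":{"type":"array"},"squeeze":{"type":"number"}},"required":["steps"]}

```bash
mkdir -p pics; ls; cat > h.py <<'E'
from bench import r
import cv2, numpy as np
from scipy.spatial.transform import Rotation as R
def snap(n):
    s=r.sense(); d=r.snapshot(n)
    if 'T' not in d:
        T=np.eye(4); T[:3,:3]=R.from_euler('xyz',s['tcp_rot'],degrees=True).as_matrix(); T[:3,3]=s['tool_pos']
        d['T']=T@d['hand_eye']
    return d
def px(d,u,v,z=None):
    K,T=d['mtx'],d['T']; ray=np.linalg.inv(K)@[u,v,1]
    if z is None: k=np.median([x for x in d['depth'][int(v)-1:int(v)+2,int(u)-1:int(u)+2].ravel() if x>0] or [0])
    else: k=(z-T[2,3])/(T[:3,:3]@ray)[2]
    return T[:3,:3]@(ray*k)+T[:3,3]
def proj(d,p):
    c=np.linalg.inv(d['T'])@np.append(p,1); q=d['mtx']@c[:3]; return q[:2]/q[2]
E
python3 - <<'E'
from h import *
import pickle
print(r.sense())
for n in('scene','top'):
    d=snap(n); pickle.dump(d,open(n+'.pkl','wb')); cv2.imwrite(f'pics/{n}.png',d['color']); print(d['T'].round(2).tolist(),d['mtx'].tolist())
E
```

```text
pics
{'time': 0.0, 'joint_pos': array([-7.12991430e+01,  7.51534254e+00,  8.53283397e+01, -5.85065222e-04,
        8.72607056e+01, -4.89404875e+00]), 'qd': array([-0.01122748, -0.02433615, -0.02245678, -0.07710254,  0.04152368,
       -0.00734463]), 'joint_efforts': array([-1.70330532e-03, -5.69405758e+01, -5.00548339e+01, -5.14313961e-04,
        1.48545729e-02,  1.05794149e-05]), 'tool_pos': array([ 239.97618179, -549.26977036,  197.95103467]), 'tcp_rot': array([-1.79895943e+02, -8.32347021e-03,  2.35949266e+01]), 'ft_force': array([ 0.19282776, -0.19660443,  0.08875881]), 'wrist_torque': array([0.00783771, 0.01287544, 0.09001911]), 'grip_force': 0.0, 'finger_gap': 85.06952512753298}
[[-0.25, 0.64, -0.73, 1188.59], [0.97, 0.15, -0.2, 251.72], [-0.02, -0.75, -0.66, 671.25], [0.0, 0.0, 0.0, 1.0]] [[457.4600285047885, 0.0, 316.74911170226426], [0.0, 457.4600285047885, 201.45300017951396], [0.0, 0.0, 1.0]]
[[0.03, -1.0, 0.06, 478.98], [-1.0, -0.02, 0.01, 42.6], [-0.01, -0.06, -1.0, 1132.24], [0.0, 0.0, 0.0, 1.0]] [[459.9118427455039, 0.0, 324.88680264137486], [0.0, 459.9118427455039, 203.81625794886358], [0.0, 0.0, 1.0]]
```

View pics/scene.png

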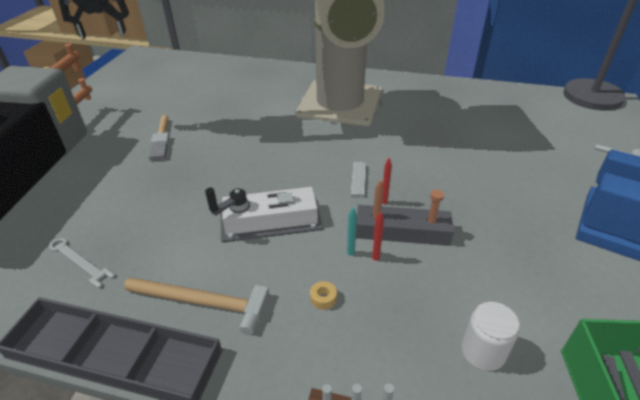

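View pics/top.png

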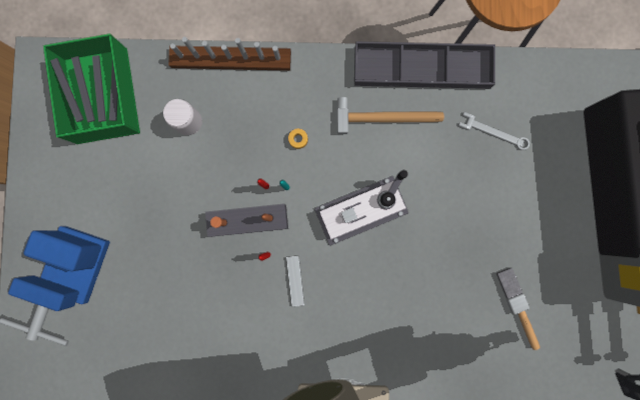

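The scene shows the stand with the pointed electrode (378,200), ringed by red and turquoise look-alikes, and the flat one at (436,205). The holder is at (270,212), and the crank grip at (212,200). In the top view the electrode is at (267,217), the look-alikes at (263,183), (284,184) and (265,256), the bore near (335,218), and the hub at (388,199). I'll enlarge both.

```bash
python3 - <<'E'
from h import *
import pickle
d=pickle.load(open('scene.pkl','rb'));c=d['color'][145:275,200:460];a=cv2.resize(c,None,fx=3,fy=3,interpolation=cv2.INTER_CUBIC);cv2.imwrite('pics/s2.png',a)
d=pickle.load(open('top.pkl','rb'));c=d['color'][155:275,195:415];cv2.imwrite('pics/t2.png',cv2.resize(c,None,fx=3.6,fy=3.6,interpolation=cv2.INTER_CUBIC))
E
```

```text
(no output)
```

View pics/s2.png

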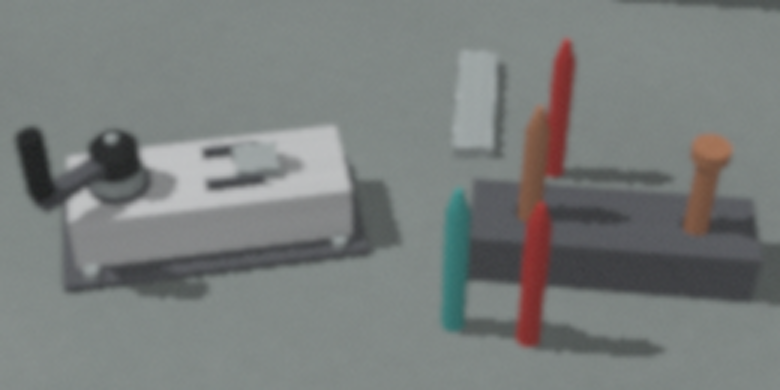

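View pics/t2.png

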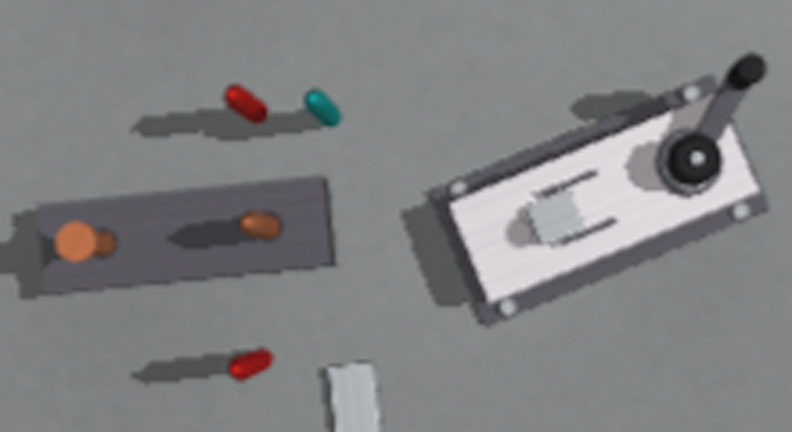

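The crops: pointed electrode in top crop spans tip (245,218) to (280,228), flat head at (76,241), jaw (556,216), bore patch (520,230), hub pin (697,158) and grip top (747,70). Look-alikes stand about 60–80 mm either side.

```bash
python3 - <<'E'
from h import *
import pickle
S=pickle.load(open('scene.pkl','rb'));T=pickle.load(open('top.pkl','rb'))
def tri(a,b):
    us,ut=(200+a[0]/3,145+a[1]/3),(195+b[0]/3.6,155+b[1]/3.6)
    A=[]
    for d,(u,v) in((S,us),(T,ut)):
        P=d['mtx']@np.linalg.inv(d['T'])[:3]; A+=[u*P[2]-P[0],v*P[2]-P[1]]
    A=np.array(A); A/=np.linalg.norm(A[:,:3],axis=1)[:,None]
    x,res=np.linalg.lstsq(A[:,:3],-A[:,3],rcond=None)[:2]; return x.round(1),res.round(1)
pts=dict(tip=((538,110),(246,219)),flat=((712,146),(75,241)),teal=((459,195),(311,97)),red1=((541,206),(233,93)),red2=((567,43),(266,355)),grip=((30,131),(750,66)),pin=((112,135),(697,157)),
 hA=((335,128),(487,302)),hB=((350,193),(450,203)),hC=((68,157),(760,190)),sA=((473,185),(335,263)),sB=((753,201),(42,293)))
for k,(a,b) in pts.items(): print(k,*tri(a,b))
for k,uv,z in (('bore?',(520,230),50),('jaw',(533,225),60),('elec@stand',(274,227),45)):
    print(k,px(T,195+uv[0]/3.6,155+uv[1]/3.6,z).round(1))
for k,uv in (('elec base',(530,218)),('tealbase',(453,325)),('red1base',(530,341)),('red2base',(555,173))):
    print(k,px(S,200+uv[0]/3,145+uv[1]/3,40 if 'elec' in k else 0).round(1))
E
```

```text
tip [506.4 186.5 127.4] [0.6]
flat [490.6 295.9 106. ] [0.]
teal [583.  151.  115.1] [0.]
red1 [583.9 199.7 117.3] [0.9]
red2 [422.2 183.3 118.7] [200.2]
grip [ 606.2 -116.   132.9] [0.3]
pin [552.9 -89.6  91.6] [2.]
hA [458.3  38.6  46.2] [0.6]
hB [522.2  65.4  45.2] [0.4]
hC [ 535.3 -136.4   48.3] [3.4]
sA [480.8 142.   32.3] [3.8]
sB [456.6 332.6  36.4] [1.9]
bore? [505.7  18.7  50. ]
jaw [508.9  10.6  60. ]
elec@stand [503.7 180.3  45. ]
elec base [512.7 187.8  40. ]
tealbase [583.2 150.8   0. ]
red1base [585.2 202.    0. ]
red2base [417.5 194.1  -0. ]
```

Emit:
apply_moves(steps=[[1,30,-28,-10,0,0,0],[1,30,-28,-10,0,0,0],[1,30,-28,-10,0,0,0],[1,30,-28,-10,0,0,0],[1,30,-28,-10,0,0,0],[1,30,-28,-10,0,0,0],[1,30,-28,-10,0,0,0],[1,30,-28,-10,0,0,0]], squeeze=40)

```text
time: 0.9
tool_pos: [370.6, -246.8, 279.1]
tcp_rot: [-180.0, 0.0, 23.6]
ft_force: [1.3, -0.2, 0.3]
finger_gap: 85.4
grip_force: 0.0
```

Emit:
apply_moves(steps=[[1,30,-28,-8,0,0,0],[1,30,-28,-8,0,0,0],[1,30,-28,-8,0,0,0],[1,30,-28,-8,0,0,0],[1,30,-28,-8,0,0,0],[1,30,-28,-8,0,0,0],[1,30,-28,-8,0,0,0],[1,30,-28,-8,0,0,0]])

```text
time: 1.7
tool_pos: [501.0, 54.6, 342.9]
tcp_rot: [-180.0, 0.0, 23.6]
ft_force: [0.2, -0.0, 0.6]
finger_gap: 85.5
grip_force: 0.0
```

Emit:
apply_moves(steps=[[1,0,0,0,0,0,0.5],[1,0,0,0,0,0,1],[1,0,0,0,0,0,1],[1,0,0,0,0,0,0.5],[1,0,0,0,0,0,0],[1,0,0,0,0,0,0],[1,0,0,0,0,0,0],[1,0,0,0,0,0,0]])

```text
time: 2.5
tool_pos: [500.7, 52.8, 342.9]
tcp_rot: [-180.0, 0.0, 8.6]
ft_force: [0.3, 0.9, -0.0]
finger_gap: 85.4
grip_force: 0.0
```

```bash
cat >> h.py <<'E'
def go(x,y,z,yaw=None):
    s=r.sense(); M=R.from_euler('xyz',s['tcp_rot'],degrees=True)
    print('tool shift',(M.inv().apply(np.array([x,y,z])-s['tool_pos'])).round(1), 'turn' ,None if yaw is None else ((M.inv()*R.from_euler('xyz',[180,0,yaw],degrees=True)).as_rotvec(degrees=True)/5).round(2))
    print('t',s['time'],s['tool_pos'].round(1),s['tcp_rot'].round(1),s['ft_force'].round(1),round(s['finger_gap'],1),s['grip_force'])
E
python3 - <<'E'
from h import *
import pickle
go(505,60,330,8.3)
d=snap('wrist');pickle.dump(d,open('w1.pkl','wb'));print(d['hand_eye'].round(2).tolist(),d['mtx'])
cv2.imwrite('pics/w1.png',d['color'])
E
```

```text
tool shift [ 5.3 -6.5 12.9] turn [-0.    0.    0.07]
t 2.5 [500.7  52.8 342.9] [-180.     0.     8.6] [ 0.3  0.9 -0. ] 85.4 0.0
[[0.0, -0.95, -0.31, 81.33], [1.0, 0.0, 0.0, -1.04], [0.0, -0.31, 0.95, -174.61], [0.0, 0.0, 0.0, 1.0]] [[320.35248199   0.         322.91959426]
 [  0.         320.35248199 197.60809386]
 [  0.           0.           1.        ]]
```

View pics/w1.png

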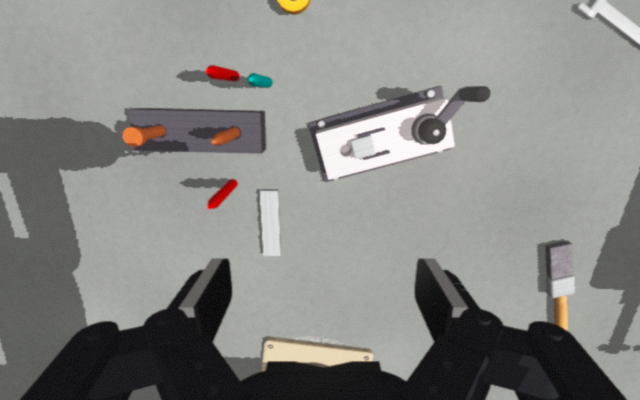

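The wrist view shows the pointed electrode at (227,134), the flat one at (145,134), the bore patch at (350,150), the jaw (362,147), the hub pin (432,130) and the grip (475,94). The orientation is as expected. Next I'll fit the electrode axis from the silhouettes.

```bash
cat >> h.py <<'E'
def mask(d,seed,rad=30):
    hsv=cv2.cvtColor(d['color'],cv2.COLOR_BGR2HSV); m=cv2.inRange(hsv,(5,90,50),(18,255,255))
    n,l,st,c=cv2.connectedComponentsWithStats(m)
    ok=[i for i in range(1,n) if st[i,4]>15 and np.hypot(*(c[i]-seed))<rad]
    i=min(ok,key=lambda i:np.hypot(*(c[i]-seed))); return np.argwhere(l==i)[:,::-1].astype(float)
def axis_planes(views):
    # views: (d, pts) -> plane (n,c) through camera centre and the blob's principal line
    out=[]
    for d,p in views:
        c=p.mean(0); w,v=np.linalg.eigh(np.cov((p-c).T)); a=v[:,1]; K=np.linalg.inv(d['mtx'])
        r1,r2=[d['T'][:3,:3]@(K@np.append(q,1)) for q in(c,c+20*a)]
        n=np.cross(r1,r2); n/=np.linalg.norm(n); out.append((n,d['T'][:3,3]))
    return out
def axis_at(pl,z):
    A=np.array([n[:2] for n,c in pl]); b=np.array([n@c-n[2]*z for n,c in pl])
    x=np.linalg.lstsq(A,b,rcond=None)[0]; return x.round(1),(A@x-b).round(1)
E
python3 - <<'E'
from h import *
import pickle
D={n:pickle.load(open(n+'.pkl','rb')) for n in('scene','top','w1')}
seed=dict(scene=(378,200),top=(267,217),w1=(227,134)); V=[]
for n,d in D.items():
    p=mask(d,seed[n]); print(n,len(p),p.min(0),p.max(0),p.mean(0).round(1)); V.append((d,p))
pl=axis_planes(V)
for z in(50,80,110): print(z,axis_at(pl,z),axis_at(pl[::2],z))
w=D['w1']
# known points check from wrist
for k,u,z in(('pin',(434,130),92),('bore',(350,150),50),('grip',(488,94),131)): print(k,px(w,*u,z).round(1),px(w,*u).round(1))
E
```

```text
scene 217 [373. 182.] [382. 218.] [377.8 199.5]
top 65 [262. 214.] [272. 220.] [267.  217.1]
w1 344 [211. 127.] [240. 145.] [225.2 136. ]
50 (array([505.4, 185.2]), array([-0.2,  0.4, -0.4])) (array([506., 185.]), array([-0., -0.]))
80 (array([505.3, 186.2]), array([-0.2,  0.2, -0.3])) (array([505.6, 186.1]), array([-0.,  0.]))
110 (array([505.1, 187.3]), array([-0.1,  0.1, -0.1])) (array([505.2, 187.2]), array([-0.,  0.]))
pin [555.4 -84.8  92. ] [555.3 -85.2  90.8]
bore [506.3  14.6  50. ] [504.7  13.4  39.6]
grip [ 606.6 -121.8  131. ] [ 606.6 -121.9  130.8]
```

Emit:
apply_moves(steps=[[1,6,-33,30,0,0,0],[1,6,-33,30,0,0,0],[1,6,-33,30,0,0,0],[1,6.6,-32.2,30,0,0,0],[1,0,0,23,0,0,0],[1,0,0,0,0,0,0],[1,0,0,0,0,0,0],[1,0,0,0,0,0,0]])

```text
time: 3.35
tool_pos: [506.6, 185.9, 202.1]
tcp_rot: [-180.0, -0.2, 8.5]
ft_force: [-0.1, -0.2, 0.8]
finger_gap: 85.6
grip_force: 0.0
```

```bash
python3 - <<'E'
from h import *
import pickle
go(505.4,186.2,71,8.6)
d=snap('wrist');pickle.dump(d,open('w2.pkl','wb'))
q=proj(d,[505.4,186.2,85]);p=mask(d,q,60);print(q,len(p),p.min(0),p.max(0))
w1=pickle.load(open('w1.pkl','rb'));S=pickle.load(open('scene.pkl','rb'))
V=[(d,p),(w1,mask(w1,(227,134))),(S,mask(S,(378,200)))]
pl=axis_planes(V)
for z in(50,80,110): print(axis_at(pl,z),axis_at(pl[::2],z))
E
```

```text
tool shift [ -1.5  -0.5 131.1] turn [-0.   -0.03 -0.01]
t 3.35 [506.6 185.9 202.1] [-180.    -0.2    8.5] [-0.1 -0.2  0.8] 85.6 0.0
[323.49859031 183.70383251] 566 [313. 165.] [330. 202.]
(array([505. , 186.4]), array([-1.4, -0.1, -1.5])) (array([469.9, 182.7]), array([-0., -0.]))
(array([505.1, 186.9]), array([-0.8, -0.1, -0.9])) (array([484.7, 184.8]), array([ 0., -0.]))
(array([505.1, 187.4]), array([-0.2, -0. , -0.2])) (array([499.4, 186.8]), array([-0., -0.]))
```

Emit:
apply_moves(steps=[[1,-1,-0.5,20,0,0,0],[1,0,0,20,0,0,0],[1,0,0,20,0,0,0],[1,0,0,20,0,0,0],[1,0,0,20,0,0,0],[1,0,0,20,0,0,0],[1,0,0,11,0,0,0],[1,0,0,0,0,0,0]])

```text
time: 4.2
tool_pos: [503.9, 186.0, 68.3]
tcp_rot: [180.0, 0.1, 8.6]
ft_force: [-0.3, -0.8, -0.3]
finger_gap: 85.3
grip_force: 0.0
```

Emit:
apply_moves(steps=[[-0.4,0,0,0,0,0,0],[-0.8,0,0,0,0,0,0],[-1,0,0,0,0,0,0],[-1,0,0,0,0,0,0],[-1,0,0,0,0,0,0],[-1,0,0,0,0,0,0],[-1,0,0,0,0,0,0],[-1,0,0,0,0,0,0]], squeeze=50)

```text
time: 5.0
tool_pos: [504.9, 186.8, 69.6]
tcp_rot: [-180.0, -0.1, 8.6]
ft_force: [-1.0, 0.1, 5.6]
finger_gap: 13.2
grip_force: 49.0
```

Emit:
apply_moves(steps=[[-1,0,0,-5,0,0,0],[-1,0,0,-8,0,0,0],[-1,0,0,-12,0,0,0],[-1,0,0,-15,0,0,0],[-1,0,0,-15,0,0,0],[-1,0,0,-10,0,0,0],[-1,0,0,0,0,0,0],[-1,0,0,0,0,0,0]])

```text
time: 5.8
tool_pos: [504.5, 186.6, 134.3]
tcp_rot: [-180.0, -0.0, 8.6]
ft_force: [0.3, 0.8, -1.7]
finger_gap: 13.2
grip_force: 48.8
```

```bash
python3 - <<'E'
from h import *
import pickle
go(504.3,20,150,8.6)
im=[]
for n in('wrist','scene','top'):
    d=snap(n);pickle.dump(d,open(n+'3.pkl','wb'))
    u,v=proj(d,[505,186,110]).astype(int); h,w=(110,150) if n=='wrist' else (60,60)
    y0=max(0,v-h);x0=max(0,u-w);c=d['color'][y0:v+h,x0:u+w];print(n,x0,y0,c.shape)
    im.append(cv2.resize(c,None,fx=400/c.shape[0],fy=400/c.shape[0],interpolation=cv2.INTER_CUBIC))
cv2.imwrite('pics/lift.png',cv2.resize(np.hstack(im[:2]),(800,int(400*800/(im[0].shape[1]+im[1].shape[1])))))
E
```

```text
tool shift [-25.1 164.7 -15.8] turn [-0.   -0.01 -0.  ]
t 5.8 [504.5 186.6 134.3] [-180.    -0.     8.6] [ 0.3  0.8 -1.7] 13.2 48.84484476875514
wrist 175 109 (220, 300, 3)
scene 318 128 (120, 120, 3)
top 204 156 (120, 120, 3)
```

View pics/lift.png

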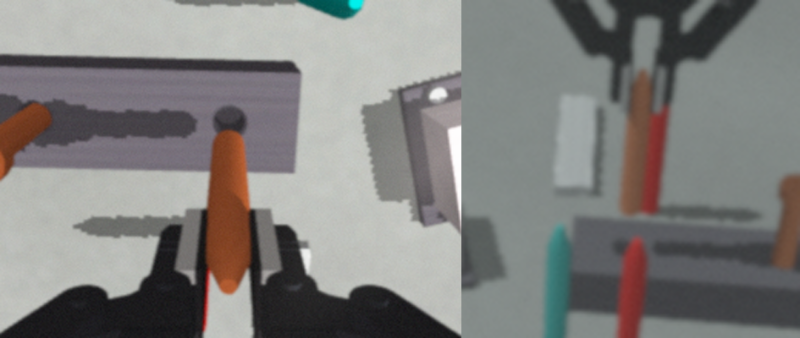

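The rod is held well between the pads: the wrist crop has its foot at (230,135) over the empty well, and its point at (228,285). Now its pose in the hand.

```bash
cat >> h.py <<'E'
def rod(ds,c,seeds):
    V=[]
    for d,sd in zip(ds,seeds):
        p=mask(d,proj(d,sd),40); V.append((d,p)); print(len(p),p.min(0),p.max(0))
    return V
E
python3 - <<'E'
from h import *
import pickle
W,S,T=[pickle.load(open(n+'3.pkl','rb')) for n in('wrist','scene','top')]
V=rod([W,S,T],None,[[505,186,130]]*3); pl=axis_planes(V)
for z in(78,110,150,180): print(z,axis_at(pl,z),axis_at(pl[:2],z),axis_at(pl[1:],z))
# foot: project candidate
for z in(72,76,80): print(proj(S,[505,186,z]),proj(W,[505,186,z]))
for z in(190,195,200): print('tip',proj(S,[505,186,z]),proj(W,[505,186,z]))
E
```

```text
2569 [308. 193.] [338. 300.]
319 [375. 154.] [384. 203.]Traceback (most recent call last):
  File "<stdin>", line 4, in <module>
  File "h.py", line 40, in rod
    p=mask(d,proj(d,sd),40); V.append((d,p)); print(len(p),p.min(0),p.max(0))
  File "h.py", line 25, in mask
    i=min(ok,key=lambda i:np.hypot(*(c[i]-seed))); return np.argwhere(l==i)[:,::-1].astype(float)
ValueError: min() iterable argument is empty
```

```bash
python3 - <<'E'
from h import *
import pickle
from scipy.optimize import least_squares
W,S=[pickle.load(open(n+'3.pkl','rb')) for n in('wrist','scene')]
obs=[]
for d in(W,S):
    p=mask(d,proj(d,[505,186,130]),40)
    obs.append(p)
def ends(d,P,ax):
    # model silhouette extreme rows/mid cols of foot rim and tip rim
    a=np.cross(ax,[0,1,0]);a/=np.linalg.norm(a);b=np.cross(ax,a);t=np.linspace(0,2*np.pi,60)
    o=[]
    for c,rr in((P,8),(P+120*ax,2.5)):
        o.append(np.array([proj(d,c+rr*(np.cos(x)*a+np.sin(x)*b)) for x in t]))
    return o
def model(q):
    P=q[:3];ax=np.array([q[3],q[4],1]);ax/=np.linalg.norm(ax)
    w=ends(W,P,ax);s=ends(S,P,ax)
    return [w[0][:,1].min(),w[1][:,1].max(),s[0][:,1].max(),s[1][:,1].min(),w[0][:,0].mean(),w[1][:,0].mean(),s[0][:,0].mean(),s[1][:,0].mean()]
w,s=obs
tgt=[w[:,1].min()-.5,w[:,1].max()+.5,s[:,1].max()+.5,s[:,1].min()-.5,w[w[:,1]<w[:,1].min()+8,0].mean(),w[w[:,1]>w[:,1].max()-4,0].mean(),s[s[:,1]>s[:,1].max()-5,0].mean(),s[s[:,1]<s[:,1].min()+3,0].mean()]
f=least_squares(lambda q:np.array(model(q))-tgt,[505,186,75,0,0],x_scale=[1,1,1,.01,.01],diff_step=1e-4)
print(f.x.round(3),f.fun.round(2))
w1=pickle.load(open('w1.pkl','rb'))
for u,v in((355,143),(362,147),(368,145),(348,150),(330,160),(335,140)): print((u,v),px(w1,u,v).round(1))
E
```

```text
[ 5.03241e+02  1.87194e+02  7.23380e+01 -0.00000e+00  1.00000e-03] [ 0.43 -0.26  1.69 -1.75  0.09  0.25  0.15  1.1 ]
(355, 143) [518.9  10.5  60.6]
(362, 147) [ 5.148e+02 -5.000e-01  6.010e+01]
(368, 145) [518.8  -8.5  60. ]
(348, 150) [500.8  14.1  18.1]
(330, 160) [487.2  41.2  49.6]
(335, 140) [517.4  38.7  50.1]
```

Emit:
apply_moves(steps=[[-1,-3,20,0,0,0,0],[-1,-5,32,0,0,0,0],[-1,-5,32,0,0,0,0],[-1,-5,32,0,0,0,0],[-1,-4,28,0,0,0,0],[-1,-3,20.7,5,0,0,0],[-1,0,0,5,0,0,0],[-1,0,0,0,0,0,0]])

```text
time: 6.75
tool_pos: [503.2, 20.0, 122.5]
tcp_rot: [-179.9, 0.1, 8.5]
ft_force: [-0.2, 1.2, -0.9]
finger_gap: 13.5
grip_force: 49.0
```

```bash
python3 - <<'E'
from h import *
import pickle
go(504.3,20.1,120,8.6)
d=snap('wrist');pickle.dump(d,open('w4.pkl','wb'))
u,v=proj(d,[504,20,60]).astype(int);print(u,v)
x0,y0=u-100,v-75;c=d['color'][y0:y0+150,x0:x0+200];cv2.imwrite('pics/w4.png',cv2.resize(c,None,fx=4,fy=4,interpolation=cv2.INTER_CUBIC));print(x0,y0)
E
```

```text
tool shift [1.1 0.  2.5] turn [-0.01  0.03 -0.02]
t 6.75 [503.2  20.  122.5] [-1.799e+02  1.000e-01  8.500e+00] [-0.2  1.2 -0.9] 13.5 48.959449720568955
324 199
224 124
```

View pics/w4.png

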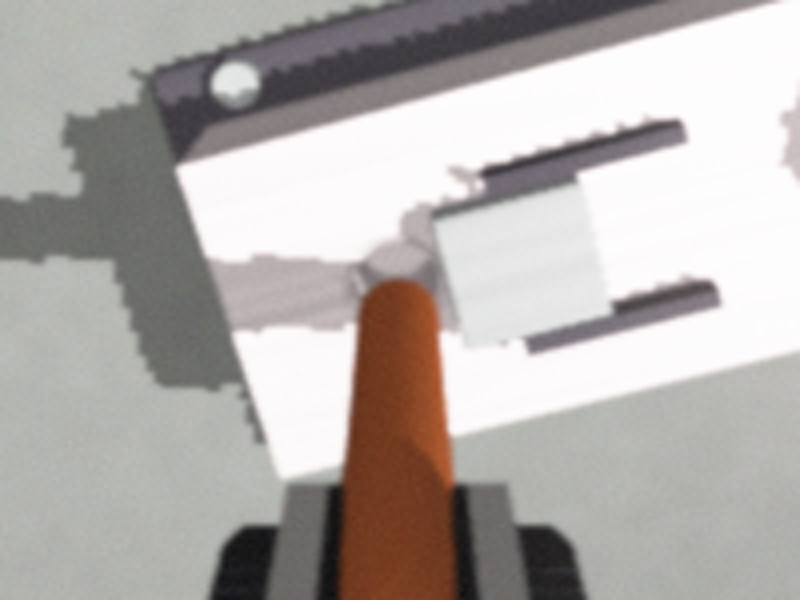

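The bore shows at crop (395,265), right behind the foot (398,285). The holder's top corners are at (178,168) and (283,478), and the jaw front edge runs (433,215)–(468,345).

```bash
python3 - <<'E'
from h import *
import pickle
d=pickle.load(open('w4.pkl','rb'))
f=lambda c,z:px(d,224+c[0]/4,124+c[1]/4,z)
a,b=f((178,168),50),f((283,478),50); print(a.round(1),b.round(1),np.linalg.norm(a-b))
u=(a-b)/np.linalg.norm(a-b); y=np.array([-u[1],u[0],0]); print('yaw',np.degrees(np.arctan2(u[1],u[0])))
bore=(a+b)/2-35*y; print('bore',bore.round(1))
t=np.linspace(0,2*np.pi,60)
for rr,z in((8.8,48),(10.8,50)):
    c=np.array([(proj(d,[bore[0]+rr*np.cos(k),bore[1]+rr*np.sin(k),z])-[224,124])*4 for k in t]); print('rim crop',c.min(0).round(),c.max(0).round())
j1,j2=f((433,215),60),f((468,345),60); jm=(j1+j2)/2; print('jaw',j1.round(1),j2.round(1),'gap to bore along y',(bore-jm)@y,(jm-bore)@u)
p=mask(d,(324,240),60); print(p.min(0),p.max(0)); s=r.sense()
pl=axis_planes([(d,p)])
n,c=pl[0]; 
for x in(500,503,506):
  for z in(63,):
    print('rod y at foot',x,(n@c-n[2]*z-n[0]*x)/n[1], 'at100',(n@c-n[2]*100-n[0]*x)/n[1])
for x in(500,502,504,506):
  for z in (61,64):
    c=np.array([proj(d,[x+8*np.cos(k),20+8*np.sin(k),z]) for k in t]); print(x,z,'foot top row',c[:,1].min().round(1))
E
```

```text
[521.9  67.2  50. ] [457.9  38.6  50. ] 70.07486433129004
yaw 24.06458333581274
bore [504.2  20.9  50. ]
rim crop [354. 241.] [440. 323.]
rim crop [344. 235.] [450. 336.]
jaw [522.5  16.7  60. ] [497.4   5.7  60. ] gap to bore along y 11.182646417605756 1.298922068440076
[308. 194.] [338. 300.]
rod y at foot 500 20.23064415193395 at100 20.316528489723318
rod y at foot 503 20.664757903334163 at100 20.750642241123533
rod y at foot 506 21.098871654734378 at100 21.184755992523744
500 61 foot top row 195.3
500 64 foot top row 196.6
502 61 foot top row 192.9
502 64 foot top row 194.1
504 61 foot top row 190.5
504 64 foot top row 191.6
506 61 foot top row 188.0
506 64 foot top row 189.1
```

Emit:
apply_moves(steps=[[-1,1.8,0,3,0,0,0],[-1,0,0,3,0,0,0],[-1,0,0,2,0,0,0],[-1,0,0,2,0,0,0],[-1,0,0,1,0,0,0],[-1,0,0,1,0,0,0],[-1,0,0,1,0,0,0],[-1,0,0,1,0,0,0]])

```text
time: 7.6
tool_pos: [506.1, 20.2, 110.0]
tcp_rot: [180.0, -0.0, 8.6]
ft_force: [0.7, -1.2, -1.5]
finger_gap: 13.4
grip_force: 49.0
```

Emit:
apply_moves(steps=[[-1,0,0,1,0,0,0],[-1,0,0,1,0,0,0],[-1,0,0,1,0,0,0],[-1,0,0,1,0,0,0],[-1,0,0,0.5,0,0,0],[-1,0,0,0.5,0,0,0],[-1,0,0,0,0,0,0],[-1,0,0,0,0,0,0]])

```text
time: 8.4
tool_pos: [506.0, 20.3, 105.0]
tcp_rot: [-180.0, 0.0, 8.6]
ft_force: [0.0, 0.3, -0.5]
finger_gap: 13.5
grip_force: 48.9
```

Emit:
apply_moves(steps=[[-1,0,0,1,0,0,0],[-1,0,0,1,0,0,0],[-1,0,0,1,0,0,0],[-1,0,0,1,0,0,0],[-1,0,0,1,0,0,0],[-1,0,0,1,0,0,0],[-1,0,0,0,0,0,0],[-1,0,0,0,0,0,0]])

```text
time: 9.2
tool_pos: [506.0, 20.3, 98.9]
tcp_rot: [-180.0, 0.0, 8.6]
ft_force: [-1.5, 0.4, -2.3]
finger_gap: 13.4
grip_force: 49.0
```

Emit:
apply_moves(steps=[[-1,0,0,2,0,0,0],[-1,0,0,3,0,0,0],[-1,0,0,3,0,0,0],[-1,0,0,3,0,0,0],[-1,0,0,3,0,0,0],[-1,0,0,3,0,0,0],[-1,0,0,2,0,0,0],[-1,0,0,0,0,0,0]])

```text
time: 10.0
tool_pos: [505.8, 20.3, 79.5]
tcp_rot: [-180.0, 0.0, 8.6]
ft_force: [-0.7, -0.3, -1.6]
finger_gap: 13.4
grip_force: 49.0
```

Emit:
apply_moves(steps=[[-1,0,0,1,0,0,0],[-1,0,0,1,0,0,0],[-1,0,0,0.7,0,0,0],[-1,0,0,0.5,0,0,0],[-1,0,0,0.5,0,0,0],[-1,0,0,0.5,0,0,0],[-1,0,0,0,0,0,0],[-1,0,0,0,0,0,0]])

```text
time: 10.8
tool_pos: [506.0, 20.3, 75.7]
tcp_rot: [-180.0, 0.0, 8.6]
ft_force: [-0.4, -0.0, -2.2]
finger_gap: 13.3
grip_force: 49.0
```

Emit:
apply_moves(steps=[[-1,0,0,0.4,0,0,0],[-1,0,0,0.4,0,0,0],[-1,0,0,0.4,0,0,0],[-1,0,0,0.4,0,0,0],[-1,0,0,0.4,0,0,0],[-1,0,0,0,0,0,0],[-1,0,0,0,0,0,0],[-1,0,0,0,0,0,0]])

```text
time: 11.6
tool_pos: [506.6, 20.3, 74.7]
tcp_rot: [180.0, -0.1, 8.6]
ft_force: [-1.8, 1.1, 5.2]
finger_gap: 13.4
grip_force: 49.7
```

Emit:
apply_moves(steps=[[-1,0,0,0.3,0,0,0],[-1,0,0,0.3,0,0,0],[-1,0,0,0.2,0,0,0],[-1,0,0,0,0,0,0],[-1,0,0,0,0,0,0],[-1,0,0,0,0,0,0],[-1,0,0,0,0,0,0],[-1,0,0,0,0,0,0]])

```text
time: 12.4
tool_pos: [507.1, 20.3, 74.6]
tcp_rot: [180.0, -0.1, 8.6]
ft_force: [-3.0, -0.0, 9.7]
finger_gap: 13.2
grip_force: 50.1
```

Emit:
apply_moves(steps=[[0,0,0,0,0,0,0],[0.6,0,0,0,0,0,0],[0.6,0,0,0,0,0,0],[0.6,0,0,0,0,0,0],[0.6,0,0,-15,0,0,0],[0.6,0,0,-30,0,0,0],[0.6,0,0,-40,0,0,0],[0.6,0,0,-45,0,0,0]])

```text
time: 13.2
tool_pos: [505.2, 20.3, 204.4]
tcp_rot: [-180.0, 0.1, 8.6]
ft_force: [0.9, -0.2, 0.6]
finger_gap: 68.2
grip_force: 0.0
```

```bash
python3 - <<'E'
from h import *
import pickle
go(590,-100,230)
S=snap('scene');pickle.dump(S,open('scene5.pkl','rb'.replace('r','w')))
p=mask(S,proj(S,[504,21,95]),40);print(p.min(0),p.max(0))
for z in (50,100,135,140): print(z,proj(S,[504,21,z]).round(1))
W=snap('wrist');pickle.dump(W,open('w5.pkl','wb'));p=mask(W,proj(W,[504,21,95]),80);print(p.min(0),p.max(0))
for z in (50,100,135,140): print(z,proj(W,[504,21,z]).round(1))
E
```

```text
tool shift [ 65.9 131.6 -25.7] turn None
t 13.2 [505.2  20.3 204.4] [-1.8e+02  1.0e-01  8.6e+00] [ 0.9 -0.2  0.6] 68.2 0.0
[293. 168.] [299. 200.]
50 [298.  198.6]
100 [296.8 179.7]
135 [296.  165.7]
140 [295.9 163.7]
[315. 169.] [329. 204.]
50 [321.9 176.8]
100 [321.9 189.6]
135 [321.9 201.3]
140 [321.9 203.3]
```

Emit:
apply_moves(steps=[[0.6,18,35,-10,0,0,0],[0.6,20,40,-10,0,0,0],[0.6,20,40,-6,0,0,0],[0.6,21,35,0,0,0,0],[0.3,0,0,0,0,0,-1],[0.3,0,0,0,0,0,-1],[0.3,0,0,0,0,0,-1],[0.3,0,0,0,0,0,-1]])

```text
time: 14.1
tool_pos: [606.6, -116.4, 229.5]
tcp_rot: [180.0, -0.0, 28.8]
ft_force: [0.2, -0.4, -0.4]
finger_gap: 55.6
grip_force: 0.0
```

Emit:
apply_moves(steps=[[0.3,0,0,0,0,0,-1],[0.3,0,0,0,0,0,-1],[0.3,0,0,0,0,0,-1],[0.3,0,0,0,0,0,-1],[0.3,0,0,0,0,0,-1],[0.3,0,0,0,0,0,-1],[0.3,0,0,0,0,0,0],[0.3,0,0,0,0,0,0]])

```text
time: 14.9
tool_pos: [606.6, -116.3, 229.4]
tcp_rot: [180.0, -0.0, 58.4]
ft_force: [-0.4, -1.1, -0.4]
finger_gap: 55.5
grip_force: 0.0
```

```bash
python3 - <<'E'
from h import *
import pickle
go(606,-117,93,60)
d=snap('wrist');pickle.dump(d,open('w6.pkl','wb'))
u,v=proj(d,[580,-103,100]).astype(int);x0,y0=max(0,u-130),max(0,v-100)
c=d['color'][y0:y0+200,x0:x0+260];cv2.imwrite('pics/w6.png',cv2.resize(c,None,fx=3,fy=3,interpolation=cv2.INTER_CUBIC));print(x0,y0)
E
```

```text
tool shift [ -1.   -0.2 136.4] turn [ 0.   -0.   -0.31]
t 14.9 [ 606.6 -116.3  229.4] [180.   -0.   58.4] [-0.4 -1.1 -0.4] 55.5 0.0
163 82
```

View pics/w6.png

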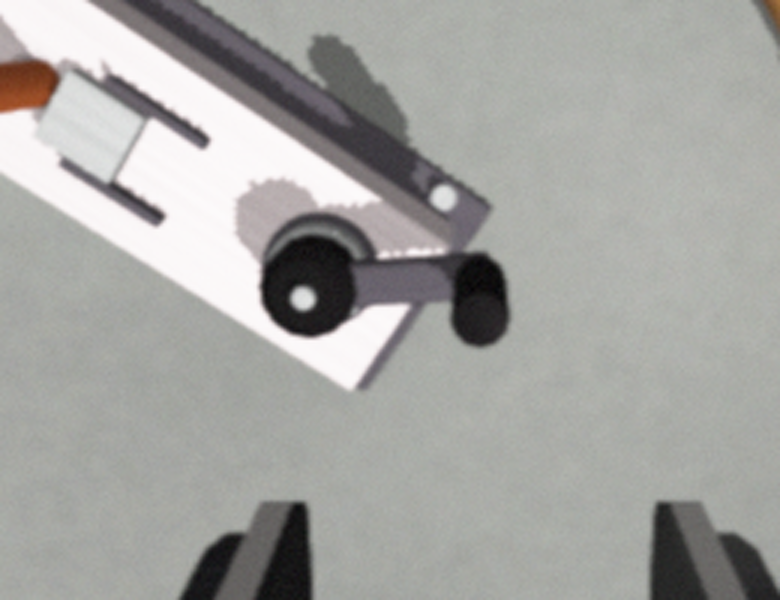

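Pin top at crop (302,298), grip top disc centre at (480,317), jaw visible at (97,125).

```bash
python3 - <<'E'
from h import *
import pickle
d=pickle.load(open('w6.pkl','rb'))
f=lambda c,z=None:px(d,163+c[0]/3,82+c[1]/3,z)
P=f((302,298),92);G=f((480,317),131);print(P.round(1),G.round(1),f((302,298)).round(1),f((480,317)).round(1))
e=(G-P)[:2];print(np.hypot(*e),np.degrees(np.arctan2(e[1],e[0])))
print('knob top',f((330,265)),'corner',f((355,391),50).round(1))
E
```

```text
[553.3 -88.4  92. ] [ 606.9 -115.5  131. ] [553.2 -88.4  91.8] [ 606.9 -115.6  130.7]
60.06249813773413 -26.848489856471634
knob top [566.024997   -84.71785476  85.34497858] corner [ 536.5 -136.2   50. ]
```

Emit:
apply_moves(steps=[[0,0.8,0,20,0,0,0],[0,0,0,25,0,0,0],[0,0,0,25,0,0,0],[0,0,0,20,0,0,0],[0,0,0,20,0,0,0],[0,0,0,15,0,0,0],[0,0,0,9,0,0,0],[0,0,0,0,0,0,0]])

```text
time: 15.75
tool_pos: [606.1, -115.3, 93.6]
tcp_rot: [-179.9, 0.0, 58.6]
ft_force: [-0.6, -0.6, -0.0]
finger_gap: 42.9
grip_force: 0.0
```

Emit:
apply_moves(steps=[[-0.5,0,0,0,0,0,0],[-1,0,0,0,0,0,0],[-1,0,0,0,0,0,0],[-1,0,0,0,0,0,0],[-1,0,0,0,0,0,0],[-1,0,0,0,0,0,0],[-1,0,0,0,0,0,0],[-1,0,0,0,0,0,0]], squeeze=60)

```text
time: 16.55
tool_pos: [607.8, -115.7, 96.2]
tcp_rot: [179.9, -0.0, 58.6]
ft_force: [-1.5, 0.4, 6.4]
finger_gap: 11.9
grip_force: 59.2
```

```bash
cat > cr.py <<'E'
from h import *
import sys
C=np.array([553.3,-88.5])
def report():
    s=r.sense(); e=s['tool_pos'][:2]-C; a=np.arctan2(e[1],e[0]); rad=e/np.hypot(*e); cw=np.array([rad[1],-rad[0]])
    f=s['ft_force']; print('t',round(s['time'],2),'ang',np.degrees(a).round(1),'r',np.hypot(*e).round(1),'z',s['tool_pos'][2].round(1),'yaw',s['tcp_rot'][2].round(1),'load',(-f[:2]@cw).round(1),'Frad',(f[:2]@rad).round(1),'Fz',f[2].round(1),'gap',round(s['finger_gap'],1))
    return s,a
s,a=report()
if len(sys.argv)>1:
    # n rows of k degrees each, start from commanded angle a0 (default measured), radius rr
    k,n=float(sys.argv[1]),int(sys.argv[2]); a0=np.radians(float(sys.argv[3])) if len(sys.argv)>3 else a; rr=float(sys.argv[4]) if len(sys.argv)>4 else 60
    M=R.from_euler('xyz',s['tcp_rot'],degrees=True)
    p=[C+rr*np.array([np.cos(b),np.sin(b)]) for b in a0-np.radians(k)*np.arange(n+1)]
    for q in np.diff(p,axis=0): print(M.inv().apply([*q,0])[:2].round(1).tolist(),end=' ')
E
python3 cr.py 2 16
```

```text
t 16.55 ang -26.5 r 60.9 z 96.2 yaw 58.6 load -0.3 Frad -1.5 Fz 6.4 gap 11.9
[-2.1, 0.1] [-2.1, 0.1] [-2.1, -0.0] [-2.1, -0.1] [-2.1, -0.2] [-2.1, -0.2] [-2.1, -0.3] [-2.1, -0.4] [-2.0, -0.4] [-2.0, -0.5] [-2.0, -0.6] [-2.0, -0.7] [-2.0, -0.7] [-1.9, -0.8] [-1.9, -0.9] [-1.9, -0.9]
```

Emit:
apply_moves(steps=[[-1,-2.1,0.1,-0.5,0,0,0],[-1,-2.1,0.1,0,0,0,0],[-1,-2.1,0,0,0,0,0],[-1,-2.1,-0.1,0,0,0,0],[-1,-2.1,-0.2,0,0,0,0],[-1,-2.1,-0.2,0,0,0,0],[-1,-2.1,-0.3,0,0,0,0],[-1,-2.1,-0.4,0,0,0,0]])

```text
time: 17.35
tool_pos: [598.0, -129.3, 96.2]
tcp_rot: [179.9, -0.1, 58.6]
ft_force: [0.9, 3.8, 5.1]
finger_gap: 12.0
grip_force: 59.1
```

```bash
python3 cr.py 2 8; python3 - <<'E'
from h import *
d=snap('wrist');cv2.imwrite('pics/w7.png',d['color'][100:400,120:520])
E
```

```text
t 17.35 ang -42.4 r 60.5 z 96.2 yaw 58.6 load 3.4 Frad -1.9 Fz 5.1 gap 12.0
[-2.0, -0.4] [-2.0, -0.5] [-2.0, -0.6] [-2.0, -0.6] [-2.0, -0.7] [-1.9, -0.8] [-1.9, -0.9] [-1.9, -0.9]
```

View pics/w7.png

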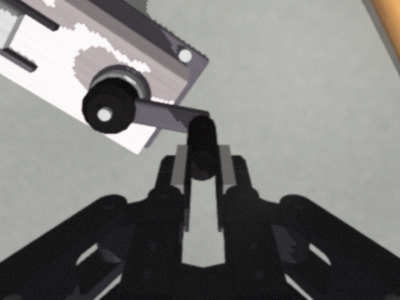

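The grip top (203,165) sits between the pads and the crank follows. I'll keep turning.

Emit:
apply_moves(steps=[[-1,-2,-0.4,0,0,0,0],[-1,-2,-0.5,0,0,0,0],[-1,-2,-0.6,0,0,0,0],[-1,-2,-0.6,0,0,0,0],[-1,-2,-0.7,0,0,0,0],[-1,-1.9,-0.8,0,0,0,0],[-1,-1.9,-0.9,0,0,0,0],[-1,-1.9,-0.9,0,0,0,0]])

```text
time: 18.2
tool_pos: [585.2, -139.8, 96.2]
tcp_rot: [179.9, -0.1, 58.6]
ft_force: [0.2, 4.1, 4.5]
finger_gap: 11.5
grip_force: 58.9
```

```bash
python3 cr.py 2 8
```

```text
t 18.2 ang -58.1 r 60.4 z 96.2 yaw 58.6 load 2.4 Frad -3.4 Fz 4.5 gap 11.5
[-1.9, -1.0] [-1.8, -1.0] [-1.8, -1.1] [-1.7, -1.2] [-1.7, -1.2] [-1.7, -1.3] [-1.6, -1.3] [-1.6, -1.4]
```

Emit:
apply_moves(steps=[[-1,-1.4,-0.8,0,0,0,0],[-1,-1.4,-0.8,0,0,0,0],[-1,-1.4,-0.8,0,0,0,0],[-1,-1.3,-0.9,0,0,0,0],[-1,-1.3,-0.9,0,0,0,0],[-1,-1.3,-0.9,0,0,0,0],[-1,-1.2,-1,0,0,0,0],[-1,-1.2,-1,0,0,0,0]])

```text
time: 19.0
tool_pos: [573.8, -145.2, 96.1]
tcp_rot: [179.9, -0.1, 58.6]
ft_force: [1.3, 3.5, 4.8]
finger_gap: 11.8
grip_force: 58.9
```

```bash
python3 cr.py 1.5 8
```

```text
t 19.0 ang -70.1 r 60.3 z 96.1 yaw 58.6 load 2.4 Frad -2.8 Fz 4.8 gap 11.8
[-1.2, -1.0] [-1.2, -1.0] [-1.2, -1.1] [-1.1, -1.1] [-1.1, -1.1] [-1.1, -1.1] [-1.0, -1.2] [-1.0, -1.2]
```

Emit:
apply_moves(steps=[[-1,-1.2,-1,0,0,0,0],[-1,-1.2,-1,0,0,0,0],[-1,-1.2,-1.1,0,0,0,0],[-1,-1.1,-1.1,0,0,0,0],[-1,-1.1,-1.1,0,0,0,0],[-1,-1.1,-1.1,0,0,0,0],[-1,-1,-1.2,0,0,0,0],[-1,-1,-1.2,0,0,0,0]])

```text
time: 19.8
tool_pos: [561.5, -148.2, 96.0]
tcp_rot: [179.9, -0.0, 58.6]
ft_force: [3.1, 3.9, 4.8]
finger_gap: 11.9
grip_force: 59.0
```

```bash
python3 cr.py 1.5 8
```

```text
t 19.8 ang -82.1 r 60.2 z 96.0 yaw 58.6 load 3.6 Frad -3.4 Fz 4.8 gap 11.9
[-1.0, -1.2] [-0.9, -1.3] [-0.9, -1.3] [-0.9, -1.3] [-0.8, -1.3] [-0.8, -1.3] [-0.8, -1.4] [-0.7, -1.4]
```

Emit:
apply_moves(steps=[[-1,-1,-1.2,0,0,0,0],[-1,-0.9,-1.3,0,0,0,0],[-1,-0.9,-1.3,0,0,0,0],[-1,-0.9,-1.3,0,0,0,0],[-1,-0.8,-1.3,0,0,0,0],[-1,-0.8,-1.3,0,0,0,0],[-1,-0.8,-1.4,0,0,0,0],[-1,-0.7,-1.4,0,0,0,0]])

```text
time: 20.6
tool_pos: [549.1, -148.5, 96.0]
tcp_rot: [179.9, -0.0, 58.6]
ft_force: [2.3, 3.5, 5.0]
finger_gap: 11.6
grip_force: 58.9
```

```bash
python3 cr.py 1.5 8
```

```text
t 20.6 ang -94.0 r 60.2 z 96.0 yaw 58.6 load 2.1 Frad -3.6 Fz 5.0 gap 11.6
[-0.7, -1.4] [-0.7, -1.4] [-0.6, -1.4] [-0.6, -1.5] [-0.6, -1.5] [-0.5, -1.5] [-0.5, -1.5] [-0.4, -1.5]
```

Emit:
apply_moves(steps=[[-1,-0.7,-1.4,0,0,0,0],[-1,-0.7,-1.4,0,0,0,0],[-1,-0.6,-1.4,0,0,0,0],[-1,-0.6,-1.5,0,0,0,0],[-1,-0.6,-1.5,0,0,0,0],[-1,-0.5,-1.5,0,0,0,0],[-1,-0.5,-1.5,0,0,0,0],[-1,-0.4,-1.5,0,0,0,0]])

```text
time: 21.4
tool_pos: [536.9, -146.4, 96.0]
tcp_rot: [179.9, -0.1, 58.6]
ft_force: [3.8, 3.7, 5.0]
finger_gap: 12.0
grip_force: 58.8
```

```bash
python3 cr.py 1.5 8
```

```text
t 21.4 ang -105.8 r 60.1 z 96.0 yaw 58.6 load 2.7 Frad -4.6 Fz 5.0 gap 12.0
[-0.4, -1.5] [-0.4, -1.5] [-0.3, -1.5] [-0.3, -1.5] [-0.2, -1.6] [-0.2, -1.6] [-0.2, -1.6] [-0.1, -1.6]
```

Emit:
apply_moves(steps=[[-1,-0.3,-1.5,0,0,0,0],[-1,-0.3,-1.5,0,0,0,0],[-1,-0.2,-1.5,0,0,0,0],[-1,-0.2,-1.5,0,0,0,0],[-1,-0.1,-1.6,0,0,0,0],[-1,-0.1,-1.6,0,0,0,0],[-1,-0.1,-1.6,0,0,0,0],[-1,-0.1,-1.6,0,0,0,0]])

```text
time: 22.2
tool_pos: [525.4, -141.5, 96.1]
tcp_rot: [179.9, -0.0, 58.6]
ft_force: [3.3, 1.8, 5.3]
finger_gap: 11.9
grip_force: 59.0
```

```bash
python3 cr.py 1 8
```

```text
t 22.2 ang -117.8 r 59.9 z 96.1 yaw 58.6 load 2.1 Frad -3.2 Fz 5.3 gap 11.9
[-0.1, -1.0] [-0.0, -1.0] [-0.0, -1.0] [-0.0, -1.0] [0.0, -1.0] [0.0, -1.0] [0.1, -1.0] [0.1, -1.0]
```

Emit:
apply_moves(steps=[[-1,0,-1,0,0,0,0],[-1,0,-1,0,0,0,0],[-1,0,-1,0,0,0,0],[-1,0,-1,0,0,0,0],[-1,0.1,-1,0,0,0,0],[-1,0.1,-1,0,0,0,0],[-1,0.1,-1,0,0,0,0],[-1,0.1,-1,0,0,0,0]])

```text
time: 23.0
tool_pos: [518.7, -137.3, 96.1]
tcp_rot: [179.9, 0.0, 58.6]
ft_force: [3.8, 0.9, 4.5]
finger_gap: 12.0
grip_force: 59.0
```

```bash
python3 cr.py 1 8
```

```text
t 23.0 ang -125.3 r 59.8 z 96.1 yaw 58.6 load 2.6 Frad -2.9 Fz 4.5 gap 12.0
[0.1, -1.0] [0.1, -1.0] [0.1, -1.0] [0.1, -1.0] [0.2, -1.0] [0.2, -1.0] [0.2, -1.0] [0.2, -1.0]
```

Emit:
apply_moves(steps=[[-1,0.1,-1,0,0,0,0],[-1,0.1,-1,0,0,0,0],[-1,0.1,-1,0,0,0,0],[-1,0.1,-1,0,0,0,0],[-1,0.2,-1,0,0,0,0],[-1,0.2,-1,0,0,0,0],[-1,0.2,-1,0,0,0,0],[-1,0.2,-1,0,0,0,0]])

```text
time: 23.8
tool_pos: [513.8, -132.9, 97.7]
tcp_rot: [179.7, 0.0, 58.6]
ft_force: [4.7, -2.1, 10.9]
finger_gap: 0.0
grip_force: 5.5
```

```bash
python3 cr.py 1 8
```

```text
t 23.8 ang -131.6 r 59.4 z 97.7 yaw 58.6 load 4.9 Frad -1.5 Fz 10.9 gap 0.0
[0.2, -1.0] [0.2, -1.0] [0.2, -1.0] [0.2, -1.0] [0.3, -1.0] [0.3, -1.0] [0.3, -1.0] [0.3, -1.0]
```

The sleeve has slipped out of the pads (gap 0). I'll raise clear and find the crank again.

Emit:
apply_moves(steps=[[-1,0,0,-10,0,0,0],[-1,0,0,-20,0,0,0],[-1,0,0,-25,0,0,0],[-1,0,0,-25,0,0,0],[0,0,0,-25,0,0,0],[0,0,0,-10,0,0,0],[0,0,0,0,0,0,0],[0,0,0,0,0,0,0]])

```text
time: 24.6
tool_pos: [511.1, -131.4, 209.0]
tcp_rot: [-179.9, 0.0, 58.6]
ft_force: [0.3, -0.4, 0.6]
finger_gap: 42.8
grip_force: 0.0
```

```bash
cat > grip.py <<'E'
from h import *
import pickle
def find(d):
    Z=d['depth'];v,u=np.nonzero(Z>0);K=d['mtx'];k=Z[v,u]
    P=np.c_[(u-K[0,2])/K[0,0]*k,(v-K[1,2])/K[1,1]*k,k]@d['T'][:3,:3].T+d['T'][:3,3]
    e=np.hypot(P[:,0]-553.3,P[:,1]+88.5)
    dk=d['color'][v,u].max(1)<80
    m=(abs(e-60)<25)&(P[:,2]>124)&(P[:,2]<136)
    t=P[m]; print('n',len(t),'gripz',t[:,2].mean().round(1),'c',t.mean(0).round(1),'minmax mid',((t.min(0)+t.max(0))/2).round(1),'ext',np.ptp(t,axis=0).round(1)); 
    t2=t[t[:,2]>129]; c=(t2.min(0)+t2.max(0))/2; a=c[:2]-[553.3,-88.5]; print('top',len(t2),c.round(1),np.ptp(t2,axis=0).round(1),'r',np.hypot(*a).round(1),'ang',np.degrees(np.arctan2(a[1],a[0])).round(1))
    h=(e<3); print('pin z',np.median(P[h,2]).round(1),P[h,2].max().round(1),h.sum())
if __name__=='__main__':
    go(514,-133,93,58.6)
    d=snap('wrist');pickle.dump(d,open('w8.pkl','wb')); find(d)
    find(pickle.load(open('w6.pkl','rb')))
    cv2.imwrite('pics/w8.png',d['color'])
E
python3 grip.py
```

```text
tool shift [  0.2   3.6 115.9] turn [-0.02  0.01 -0.  ]
t 24.6 [ 511.1 -131.4  209. ] [-179.9    0.    58.6] [ 0.3 -0.4  0.6] 42.8 0.0
n 363 gripz 130.2 c [ 517.2 -134.8  130.2] minmax mid [ 516.5 -135.6  128.5] ext [17.7 17.2  8.8]
top 322 [ 516.7 -135.8  131. ] [16.4 16.7  3.9] r 59.8 ang -127.7
pin z 91.7 93.0 37
n 314 gripz 130.1 c [ 606.4 -115.   130.1] minmax mid [ 605.8 -115.4  128.1] ext [17.6 17.1  8.2]
top 273 [ 605.9 -115.7  130.6] [16.7 16.7  3.2] r 59.2 ang -27.3
pin z 322.0 328.2 181
```

The re-measured grip is at −127.7° (516.6, −136), with the tell-tale still at 92, so the bite is just starting. The underactuated fingers curl under load, so I'll push the sleeve with the edge of the shut fingers instead, with tool x along the motion.

Emit:
apply_moves(steps=[[-1,-5,16,0,0,0,0],[-1,-4.3,15.7,0,0,0,0],[-1,0,0,0,0,0,-1],[-1,0,0,0,0,0,-1],[-1,0,0,0,0,0,-1],[-1,0,0,0,0,0,-1],[-1,0,0,0,0,0,-1],[-1,0,0,0,0,0,-1]])

```text
time: 25.45
tool_pos: [533.1, -155.6, 208.3]
tcp_rot: [-179.8, -0.1, 88.8]
ft_force: [-0.7, -0.4, 0.9]
finger_gap: 0.1
grip_force: 0.0
```

Emit:
apply_moves(steps=[[-1,0,0,0,0,0,-1],[-1,0,0,0,0,0,-1],[-1,0,0,0,0,0,-1],[-1,0,0,0,0,0,-1],[-1,0,0,0,0,0,-1],[-1,0,0,0,0,0,-1],[-1,0,0,0,0,0,-1],[-1,0,0,0,0,0,-1]])

```text
time: 26.25
tool_pos: [533.0, -155.5, 208.3]
tcp_rot: [-179.9, -0.2, 128.8]
ft_force: [-0.6, -0.1, 0.3]
finger_gap: -0.1
grip_force: 0.0
```

```bash
python3 - <<'E'
from h import *
import grip,pickle
go(533.3,-155.9,95,130)
d=snap('wrist');grip.find(d)
cv2.imwrite('pics/w9.png',d['color'])
E
```

```text
tool shift [ -0.8   0.2 113.3] turn [-0.02 -0.03 -0.24]
t 26.25 [ 533.  -155.5  208.3] [-179.9   -0.2  128.8] [-0.6 -0.1  0.3] -0.1 0.0
n 384 gripz 130.2 c [ 516.  -135.5  130.2] minmax mid [ 516.3 -135.9  128.4] ext [17.1 17.3  8.4]
top 347 [ 516.3 -136.   130.8] [17.  17.2  3.5] r 60.2 ang -127.9
pin z 92.0 93.7 37
```

Emit:
apply_moves(steps=[[-1,-1,0,20,0,0,0],[-1,0,0,25,0,0,0],[-1,0,0,25,0,0,0],[-1,0,0,20,0,0,0],[-1,0,0,13,0,0,0],[-1,0,0,10,0,0,0],[-1,1,0,0,0,0,0],[-1,1,0,0,0,0,0]])

```text
time: 27.1
tool_pos: [533.7, -155.2, 98.0]
tcp_rot: [180.0, 0.0, 128.6]
ft_force: [0.1, -0.2, 0.6]
finger_gap: 0.1
grip_force: 0.0
```

Emit:
apply_moves(steps=[[-1,1,0,0,0,0,0],[-1,1,0,0,0,0,0],[-1,1,0,0,0,0,0],[-1,1,0,0,0,0,0],[-1,0.5,0,0,0,0,0],[-1,0.5,0,0,0,0,0],[-1,0,0,0,0,0,0],[-1,0,0,0,0,0,0]])

```text
time: 27.9
tool_pos: [530.4, -151.2, 97.5]
tcp_rot: [-180.0, -0.0, 128.6]
ft_force: [1.1, 0.2, -0.8]
finger_gap: -0.1
grip_force: 0.0
```

```bash
cat > pu.py <<'E'
from h import *
s=r.sense(); M=R.from_euler('xyz',s['tcp_rot'],degrees=True).as_matrix(); f=s['ft_force']
C=np.array([553.3,-88.5]); p=s['tool_pos'][:2]-C; x,y=M[:2,0],M[:2,1]
print('t',round(s['time'],2),s['tool_pos'].round(1),'push',(-f[:2]@x).round(1),'side',(f[:2]@y).round(1),'Fz',f[2].round(1),'TCP rel hub x,y',(p@x).round(1),(p@y).round(1))
# contact: grip centre = TCP + d*x + lateral (d=20), on the 60 circle
a=p@x+20; b=-np.sqrt(max(0,3600-a*a)) if p@y<0 else np.sqrt(max(0,3600-a*a)); g=C+a*x+b*y-C; print('if d=20 grip ang',np.degrees(np.arctan2(g[1],g[0])).round(1),'lateral',(b-p@y).round(1))
E
python3 pu.py
```

```text
t 27.9 [ 530.4 -151.2   97.5] push 0.5 side 1.0 Fz -0.8 TCP rel hub x,y -34.7 -57.1
if d=20 grip ang -127.2 lateral -1.1
```

Emit:
apply_moves(steps=[[-1,0.7,-0.2,0,0,0,0],[-1,0.7,-0.2,0,0,0,0],[-1,0.7,-0.2,0,0,0,0],[-1,0.7,-0.2,0,0,0,0],[-1,0.7,-0.1,0,0,0,0],[-1,0.7,-0.1,0,0,0,0],[-1,0,0,0,0,0,0],[-1,0,0,0,0,0,0]])

```text
time: 28.7
tool_pos: [527.2, -148.6, 98.0]
tcp_rot: [180.0, 0.0, 128.6]
ft_force: [-0.9, -0.3, 4.8]
finger_gap: 0.3
grip_force: 2.7
```

```bash
python3 pu.py
```

```text
t 28.7 [ 527.2 -148.6   98. ] push -0.4 side -0.9 Fz 4.8 TCP rel hub x,y -30.7 -57.9
if d=20 grip ang -131.2 lateral -1.2
```

Emit:
apply_moves(steps=[[-1,0.7,-0.1,0,0,0,0],[-1,0.7,-0.1,0,0,0,0],[-1,0.7,-0.1,0,0,0,0],[-1,0.7,-0.1,0,0,0,0],[-1,0,0,0,0,0,0],[-1,0,0,0,0,0,0],[-1,0,0,0,0,0,0],[-1,0,0,0,0,0,0]])

```text
time: 29.5
tool_pos: [525.7, -147.1, 98.2]
tcp_rot: [180.0, 0.1, 128.6]
ft_force: [2.4, -2.6, 6.0]
finger_gap: -0.3
grip_force: 2.8
```

```bash
python3 pu.py; python3 - <<'E'
from h import *
import grip
for n in('wrist','top','scene'):
    d=snap(n); print(n)
    try: grip.find(d)
    except Exception as e: print(e)
    cv2.imwrite(f'pics/x_{n}.png',d['color'])
E
```

```text
t 29.5 [ 525.7 -147.1   98.2] push 3.5 side 0.2 Fz 6.0 TCP rel hub x,y -28.6 -58.1
if d=20 grip ang -133.2 lateral -1.3
wrist
n 942 gripz 130.2 c [ 515.3 -134.3  130.2] minmax mid [ 516.3 -135.5  130. ] ext [17.3 16.7 11.9]
top 798 [ 516.4 -135.5  132.5] [17.1 16.6  7. ] r 59.8 ang -128.1
pin z 91.7 92.9 80
top
zero-size array to reduction operation minimum which has no identity
scene
n 61 gripz 129.5 c [ 523.3 -137.4  129.5] minmax mid [ 524.2 -141.3  130. ] ext [26.3 24.6 11.8]
top 38 [ 524.2 -141.7  132.5] [26.3 23.9  6.8] r 60.6 ang -118.7
pin z 448.8 455.3 24grip.py:9: RuntimeWarning: Mean of empty slice.
  t=P[m]; print('n',len(t),'gripz',t[:,2].mean().round(1),'c',t.mean(0).round(1),'minmax mid',((t.min(0)+t.max(0))/2).round(1),'ext',np.ptp(t,axis=0).round(1));
  ret = ret.dtype.type(ret / rcount)
  ret = um.true_divide(
```

Emit:
apply_moves(steps=[[-1,0.6,-0.1,0,0,0,0],[-1,0.6,-0.1,0,0,0,0],[-1,0.6,-0.1,0,0,0,0],[-1,0.6,-0.1,0,0,0,0],[-1,0.6,-0.1,0,0,0,0],[-1,0,0,0,0,0,0],[-1,0,0,0,0,0,0],[-1,0,0,0,0,0,0]])

```text
time: 30.45
tool_pos: [523.5, -145.0, 98.3]
tcp_rot: [179.9, 0.1, 128.6]
ft_force: [2.7, -3.6, 5.9]
finger_gap: -0.5
grip_force: 2.8
```

```bash
python3 pu.py; python3 - <<'E'
from h import *
import grip
d=snap('wrist'); grip.find(d)
cv2.imwrite('pics/y.png',d['color'][100:400,120:520])
E
```

```text
t 30.45 [ 523.5 -145.    98.3] push 4.5 side -0.1 Fz 5.9 TCP rel hub x,y -25.6 -58.5
if d=20 grip ang -136.1 lateral -1.2
n 782 gripz 130.1 c [ 514.4 -133.4  130.1] minmax mid [ 516.4 -136.4  130. ] ext [17.5 18.7 12. ]
top 639 [ 516.5 -136.5  132.5] [17.3 18.6  7. ] r 60.5 ang -127.5
pin z 91.7 92.8 73
```

```bash
cat > arm.py <<'E'
from h import *
import pickle,sys
def arm(d):
    Z=d['depth'];v,u=np.nonzero(Z>0);K=d['mtx'];k=Z[v,u]
    P=np.c_[(u-K[0,2])/K[0,0]*k,(v-K[1,2])/K[1,1]*k,k]@d['T'][:3,:3].T+d['T'][:3,3]
    q=P[:,:2]-[553.3,-88.5];e=np.hypot(*q.T)
    m=(e>22)&(e<48)&(P[:,2]>77.5)&(P[:,2]<82.5);a=np.degrees(np.arctan2(q[m,1],q[m,0]))
    print('arm n',m.sum(),'by r',[ (int(x),np.median(a[abs(e[m]-x)<3]).round(1),np.ptp(np.percentile(a[abs(e[m]-x)<3],[3,97])).round(1)) for x in(25,31,37,43) if (abs(e[m]-x)<3).sum()>5])
    m=(abs(e-60)<14)&(P[:,2]>129)&(P[:,2]<131.6)
    h=np.median(P[m],0); print('disc median',m.sum(),h.round(1),np.degrees(np.arctan2(h[1]+88.5,h[0]-553.3)).round(1))
    h=e<2.5; print('pin z',np.mean(P[h,2]).round(2),h.sum())
if __name__=='__main__':
    for n in('w6','w8'): arm(pickle.load(open(n+'.pkl','rb')))
    s=snap('wrist');arm(s)
E
python3 arm.py
```

```text
arm n 372 by r [(25, np.float64(-25.7), np.float64(34.8)), (31, np.float64(-26.7), np.float64(27.7)), (37, np.float64(-25.8), np.float64(22.6)), (43, np.float64(-26.6), np.float64(20.1))]
disc median 260 [ 606.1 -115.4  130.5] -27.0
pin z 281.47 107
arm n 442 by r [(25, np.float64(-128.7), np.float64(34.5)), (31, np.float64(-128.9), np.float64(27.6)), (37, np.float64(-128.6), np.float64(22.8)), (43, np.float64(-128.2), np.float64(19.4))]
disc median 302 [ 516.9 -135.1  130.5] -128.0
pin z 91.81 24
arm n 975 by r [(25, np.float64(-129.9), np.float64(33.6)), (31, np.float64(-129.9), np.float64(27.5)), (37, np.float64(-129.1), np.float64(22.6)), (43, np.float64(-128.7), np.float64(19.7))]
disc median 557 [ 514.1 -133.3  130.5] -131.2
pin z 91.62 53
```

```bash
python3 - <<'E'
from h import *
d=snap('wrist');c=d['color'][90:340,160:480]
S=snap('scene');u,v=proj(S,[525,-140,110]).astype(int);e=S['color'][v-45:v+45,u-45:u+55];print(u,v)
a=cv2.resize(c,(480,375),interpolation=cv2.INTER_CUBIC);b=cv2.resize(e,(320,288),interpolation=cv2.INTER_CUBIC)
o=np.zeros((375,800,3),np.uint8);o[:,:480]=a;o[:288,480:]=b;o=cv2.convertScaleAbs(o,alpha=1.7,beta=25);cv2.imwrite('pics/last.png',o)
E
```

```text
217 170
```

View pics/last.png

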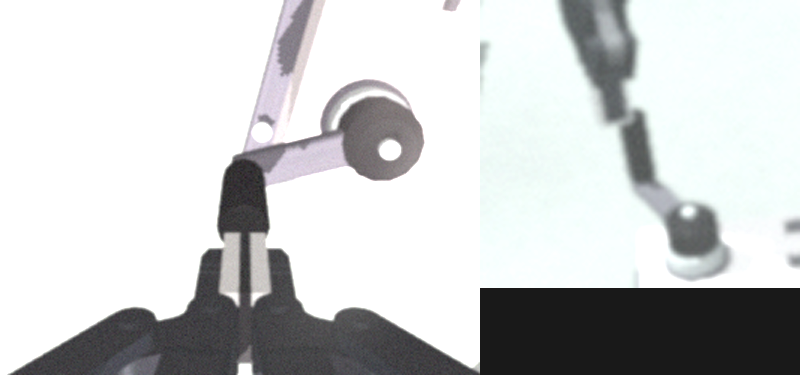

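The picture shows the fingertips (245,235) only at the very top edge of the sleeve, whose top disc is at (243,215). They sit higher than I assumed. I'll check the fingertip height by depth.

```bash
python3 - <<'E'
from h import *
s=r.sense();d=snap('wrist');print(s['tool_pos'].round(1))
for a in((230,238),(230,260),(230,285),(258,240),(258,260),(258,285),(243,222),(243,210),(243,190),(243,170)):
    print(a,px(d,160+a[0]/1.5,90+a[1]/1.5).round(1))
E
```

```text
[ 523.5 -145.    98.3]
(230, 238) [ 513.7 -138.3  137.5]
(230, 260) [ 513.8 -138.   151.3]
(230, 285) [ 514.1 -137.7  164.1]
(258, 240) [ 520.4 -132.8  139.1]
(258, 260) [ 519.9 -132.8  151.7]
(258, 285) [ 519.6 -132.9  164.7]
(243, 222) [ 515.5 -134.1  130.6]
(243, 210) [ 512.8 -130.8  130.5]
(243, 190) [ 511.5 -129.2  118.4]
(243, 170) [ 511.6 -129.3   97.2]
```

```bash
python3 - <<'E'
from h import *
import pickle
for n,tp in(('w6',None),('w4',None),('w1',None),('w8',None)):
    d=pickle.load(open(n+'.pkl','rb')); K,H=d['mtx'],d['hand_eye']; Z=d['depth']
    v,u=np.nonzero((Z>0)&(Z<185)); k=Z[v,u]
    P=np.c_[(u-K[0,2])/K[0,0]*k,(v-K[1,2])/K[1,1]*k,k]@H[:3,:3].T+H[:3,3]
    m=(P[:,0]>-15)&(P[:,0]<25)&(abs(P[:,1])<60)&(P[:,2]>-70)
    if n=='w4': m&=abs(P[:,1])>9
    print(n,m.sum(),'max z tool',np.percentile(P[m,2],[99.9,99,95]).round(1)if m.any() else '')
    for lo in range(-60,10,6):
        q=P[m&(P[:,2]>lo)&(P[:,2]<lo+6)]
        if len(q)>5: print(lo,len(q),'x',np.percentile(q[:,0],[2,98]).round(0),'|y|',np.percentile(abs(q[:,1]),[2,98]).round(0))
E
```

```text
w6 3463 max z tool [-36.  -37.3 -40.7]
-60 717 x [-9. 13.] |y| [27. 41.]
-54 636 x [-9. 13.] |y| [27. 41.]
-48 506 x [-9. 13.] |y| [27. 40.]
-42 248 x [-9. 12.] |y| [27. 34.]
w4 1754 max z tool [-35.5 -36.9 -39.5]
-60 366 x [ 7. 12.] |y| [ 9. 21.]
-54 339 x [ 7. 12.] |y| [ 9. 21.]
-48 308 x [ 7. 12.] |y| [ 9. 21.]
-42 188 x [ 7. 12.] |y| [ 9. 20.]
w1 3227 max z tool [-44.8 -45.9 -48.2]
-60 830 x [-9. 12.] |y| [41. 56.]
-54 583 x [-10.  12.] |y| [41. 54.]
-48 146 x [-9. 10.] |y| [41. 44.]
w8 3246 max z tool [-33.8 -35.5 -39.2]
-60 666 x [-8. 13.] |y| [21. 35.]
-54 581 x [-8. 13.] |y| [21. 35.]
-48 510 x [-8. 13.] |y| [21. 34.]
-42 305 x [-9. 13.] |y| [21. 32.]
-36 40 x [-8.  8.] |y| [21. 22.]
```

The real tips lie about 33 mm behind the reported TCP, which explains the shallow grasps. I'll re-grip the crank deeper (reported TCP z ≈ 62) and check the electrode's seating too.

Emit:
apply_moves(steps=[[-1,0,0,-10,0,0,0],[-1,0,0,-25,0,0,0],[-1,0,0,-30,0,0,0],[0,0,0,-30,0,0,0],[0,0,0,0,0,0,0],[0,0,0,0,0,0,0],[0,0,0,0,0,0,0],[0,0,0,0,0,0,0]])

```text
time: 31.5
tool_pos: [521.6, -144.1, 190.7]
tcp_rot: [-179.9, -0.2, 128.6]
ft_force: [0.0, -0.1, -0.5]
finger_gap: 42.8
grip_force: 0.0
```

```bash
python3 - <<'E'
from h import *
import arm,grip,pickle
d=snap('wrist');pickle.dump(d,open('w10.pkl','wb'));grip.find(d);arm.arm(d)
a=np.radians(-128.5);go(553.3+60*np.cos(a),-88.5+60*np.sin(a),62,128.6)
for n in('wrist','top','scene'):
    D=d if n=='wrist' else snap(n)
    Z=D['depth'];v,u=np.nonzero(Z>0);K=D['mtx'];k=Z[v,u]
    P=np.c_[(u-K[0,2])/K[0,0]*k,(v-K[1,2])/K[1,1]*k,k]@D['T'][:3,:3].T+D['T'][:3,3]
    m=(np.hypot(P[:,0]-504.2,P[:,1]-20.9)<14)&(P[:,2]>65)&(P[:,2]<160)
    if m.any(): print(n,'electrode top z',np.sort(P[m,2])[-6:].round(1))
W5=pickle.load(open('w5.pkl','rb'));D=W5
Z=D['depth'];v,u=np.nonzero(Z>0);K=D['mtx'];k=Z[v,u]
P=np.c_[(u-K[0,2])/K[0,0]*k,(v-K[1,2])/K[1,1]*k,k]@D['T'][:3,:3].T+D['T'][:3,3]
m=(np.hypot(P[:,0]-504.2,P[:,1]-20.9)<12)&(P[:,2]>65)&(P[:,2]<160); print('w5',np.sort(P[m,2])[-12:].round(1)); q=P[m&(P[:,2]>133)];print(q.mean(0).round(1))
E
```

```text
n 421 gripz 130.2 c [ 515.9 -135.5  130.2] minmax mid [ 516.6 -135.9  128.3] ext [17.6 17.   8.4]
top 377 [ 516.7 -135.9  130.8] [17.5 16.9  3.5] r 59.9 ang -127.7
pin z 91.5 93.0 37
arm n 482 by r [(25, np.float64(-129.5), np.float64(34.1)), (31, np.float64(-129.5), np.float64(26.9)), (37, np.float64(-128.8), np.float64(22.8)), (43, np.float64(-128.7), np.float64(19.6))]
disc median 353 [ 516.3 -135.8  130.5] -128.1
pin z 91.65 27
tool shift [ 10.1   1.1 128.9] turn [-0.02 -0.03 -0.  ]
t 31.55 [ 521.7 -144.2  190.9] [-1.799e+02 -1.000e-01  1.286e+02] [-0.2  0.1 -0.4] 42.5 0.0
wrist electrode top z [130.7 130.9 131.1 131.1 131.1 131.8]
top electrode top z [134.9 134.9 135.1 136.4 137.3 137.6]
scene electrode top z [132.7 133.7 133.9 133.9 134.3 134.9]
w5 [135.  135.  135.  135.1 135.2 135.3 135.3 135.3 135.6 135.8 135.9 136. ]
[503.6  21.5 134.5]
```

Emit:
apply_moves(steps=[[0,9.9,1,0,0,0,0],[0,0,0,20,0,0,0],[0,0,0,25,0,0,0],[0,0,0,25,0,0,0],[0,0,0,22,0,0,0],[0,0,0,20,0,0,0],[0,0,0,13,0,0,0],[0,0,0,3,0,0,0]])

```text
time: 32.45
tool_pos: [515.8, -135.4, 62.7]
tcp_rot: [-179.9, -0.2, 128.6]
ft_force: [-0.3, 0.1, -1.3]
finger_gap: 42.7
grip_force: 0.0
```

Emit:
apply_moves(steps=[[-0.5,0,0,0,0,0,0],[-1,0,0,0,0,0,0],[-1,0,0,0,0,0,0],[-1,0,0,0,0,0,0],[-1,0,0,0,0,0,0],[-1,0,0,0,0,0,0],[-1,0,0,0,0,0,0],[-1,0,0,0,0,0,0]], squeeze=80)

```text
time: 33.25
tool_pos: [517.3, -137.3, 65.9]
tcp_rot: [-180.0, 0.1, 128.6]
ft_force: [-4.6, -3.2, 1.8]
finger_gap: 16.2
grip_force: 78.0
```

```bash
python3 cr.py 1 8 -128.2
```

```text
t 33.25 ang -126.4 r 60.6 z 65.9 yaw 128.6 load -1.8 Frad 5.3 Fz 1.8 gap 16.2
[1.0, -0.2] [1.0, -0.2] [1.0, -0.2] [1.0, -0.2] [1.0, -0.2] [1.0, -0.1] [1.0, -0.1] [1.0, -0.1]
```

Emit:
apply_moves(steps=[[-1,1,-0.3,0,0,0,0],[-1,1,-0.3,0,0,0,0],[-1,1,-0.2,0,0,0,0],[-1,1,-0.2,0,0,0,0],[-1,1,-0.2,0,0,0,0],[-1,1,-0.1,0,0,0,0],[-1,0,0,0,0,0,0],[-1,0,0,0,0,0,0]])

```text
time: 34.05
tool_pos: [515.3, -135.3, 66.5]
tcp_rot: [179.9, 0.5, 128.6]
ft_force: [8.3, -10.9, -7.8]
finger_gap: 16.1
grip_force: 78.1
```

```bash
python3 cr.py 1 8; python3 arm.py | tail -3
```

```text
t 34.05 ang -129.1 r 60.3 z 66.5 yaw 128.6 load 13.3 Frad 3.2 Fz -7.8 gap 16.1
[1.0, -0.2] [1.0, -0.2] [1.0, -0.2] [1.0, -0.2] [1.0, -0.1] [1.0, -0.1] [1.0, -0.1] [1.0, -0.1] arm n 1195 by r [(25, np.float64(-132.1), np.float64(35.2)), (31, np.float64(-131.1), np.float64(27.7)), (37, np.float64(-130.7), np.float64(22.9)), (43, np.float64(-131.5), np.float64(19.8))]
disc median 1275 [ 515.1 -134.   130.5] -130.0
pin z 167.85 477
```

Emit:
apply_moves(steps=[[-1,1,-0.2,0,0,0,0],[-1,1,-0.2,0,0,0,0],[-1,1,-0.2,0,0,0,0],[-1,1,-0.1,0,0,0,0],[-1,0,0,0,0,0,0],[-1,0,0,0,0,0,0],[-1,0,0,0,0,0,0],[-1,0,0,0,0,0,0]])

```text
time: 34.9
tool_pos: [512.1, -132.7, 66.4]
tcp_rot: [179.9, 0.4, 128.6]
ft_force: [7.8, -11.8, -7.5]
finger_gap: 16.2
grip_force: 78.1
```

```bash
python3 cr.py 1 8; python3 arm.py | tail -3
```

```text
t 34.9 ang -133.0 r 60.4 z 66.4 yaw 128.6 load 13.7 Frad 3.3 Fz -7.5 gap 16.2
[1.0, -0.1] [1.0, -0.1] [1.0, -0.1] [1.0, -0.1] [1.0, -0.1] [1.0, -0.1] [1.0, -0.0] [1.0, -0.0] arm n 1157 by r [(25, np.float64(-135.7), np.float64(34.6)), (31, np.float64(-135.4), np.float64(28.0)), (37, np.float64(-134.5), np.float64(23.2)), (43, np.float64(-136.0), np.float64(19.7))]
disc median 1269 [ 512.  -131.2  130.5] -134.1
pin z 91.69 67
```

Load has plateaued at about 13.5 N while the crank followed the full 4°, so it's slipping. A few more degrees to be sure.

Emit:
apply_moves(steps=[[-1,1,-0.1,0,0,0,0],[-1,1,-0.1,0,0,0,0],[-1,1,-0.1,0,0,0,0],[-1,1,-0.1,0,0,0,0],[-1,1,-0.1,0,0,0,0],[-1,1,-0.1,0,0,0,0],[-1,0,0,0,0,0,0],[-1,0,0,0,0,0,0]])

```text
time: 35.75
tool_pos: [507.8, -128.3, 66.4]
tcp_rot: [179.9, 0.4, 128.6]
ft_force: [7.0, -11.7, -7.7]
finger_gap: 16.1
grip_force: 78.1
```

```bash
python3 cr.py; python3 arm.py | tail -3
```

```text
t 35.75 ang -138.8 r 60.5 z 66.4 yaw 128.6 load 13.4 Frad 2.4 Fz -7.7 gap 16.1
arm n 1099 by r [(25, np.float64(-142.0), np.float64(34.9)), (31, np.float64(-140.8), np.float64(27.5)), (37, np.float64(-140.6), np.float64(22.4)), (43, np.float64(-142.9), np.float64(18.6))]
disc median 1270 [ 507.6 -126.9  130.5] -139.9
pin z 91.89 71
```

Emit:
apply_moves(steps=[[0,0,0,0,0,0,0],[0,0,0,0,0,0,0],[0,0,0,0,0,0,0],[0,0,0,-10,0,0,0],[0,0,0,-20,0,0,0],[0,0,0,-30,0,0,0],[0,0,0,-35,0,0,0],[0,0,0,-35,0,0,0]])

```text
time: 36.6
tool_pos: [505.0, -125.0, 196.5]
tcp_rot: [180.0, -0.0, 128.6]
ft_force: [0.2, -0.7, 0.1]
finger_gap: 42.7
grip_force: 0.0
```

Emit:
apply_moves(steps=[[0,-10,0,-20,0,0,0],[0,-10,0,-20,0,0,0],[0,0,0,0,0,0,0],[0,0,0,0,0,0,0],[0,0,0,0,0,0,0],[0,0,0,0,0,0,0],[0,0,0,0,0,0,0],[0,0,0,0,0,0,0]])

```text
time: 37.4
tool_pos: [517.4, -140.7, 233.9]
tcp_rot: [-180.0, -0.1, 128.6]
ft_force: [-0.8, 0.2, -0.1]
finger_gap: 42.5
grip_force: 0.0
```

```bash
python3 - <<'E'
from h import *
import arm,grip
go(0,0,0)
d=snap('wrist');arm.arm(d);grip.find(d)
Z=d['depth'];v,u=np.nonzero(Z>0);K=d['mtx'];k=Z[v,u]
P=np.c_[(u-K[0,2])/K[0,0]*k,(v-K[1,2])/K[1,1]*k,k]@d['T'][:3,:3].T+d['T'][:3,3]
O=np.array([528.6,-34.0]);yy=np.array([-.408,.913]);xx=np.array([.913,.408]);q=P[:,:2]-[504.2,20.9]
l=np.c_[q@xx,q@yy]; m=(abs(l[:,0])<12)&(P[:,2]>58)&(P[:,2]<62)&(l[:,1]>-45)&(l[:,1]<-6)
print('jaw front rel bore',m.sum(),np.percentile(l[m,1],[90,97,99]).round(1) if m.any() else '')
T=snap('top')
Z=T['depth'];v,u=np.nonzero(Z>0);K=T['mtx'];k=Z[v,u]
P=np.c_[(u-K[0,2])/K[0,0]*k,(v-K[1,2])/K[1,1]*k,k]@T['T'][:3,:3].T+T['T'][:3,3]
m=(np.hypot(P[:,0]-504.2,P[:,1]-20.9)<10)&(P[:,2]>100)&(P[:,2]<160);print('electrode top',np.sort(P[m,2])[-5:].round(1))
E
```

```text
tool shift [ 432.5 -316.4  234.4] turn None
t 37.4 [ 517.4 -140.7  233.9] [-1.800e+02 -1.000e-01  1.286e+02] [-0.8  0.2 -0.1] 42.5 0.0
arm n 376 by r [(25, np.float64(-140.4), np.float64(33.3)), (31, np.float64(-139.1), np.float64(28.3)), (37, np.float64(-139.5), np.float64(23.0)), (43, np.float64(-139.5), np.float64(19.2))]
disc median 267 [ 507.8 -128.2  130.5] -138.9
pin z 91.93 18
n 316 gripz 130.3 c [ 507.7 -128.1  130.3] minmax mid [ 507.9 -128.7  128.3] ext [17.3 17.9  8.1]
top 288 [ 508.1 -128.4  130.7] [16.8 17.3  3.3] r 60.3 ang -138.6
pin z 91.8 93.3 28
jaw front rel bore 779 [-10.3  -8.1  -7.2]
electrode top [134.7 134.7 135.7 136.9 138.5]
```

```bash
python3 -c "
from bench import r
print(r.hand_in())"
```

```text
the job is handed in; nothing more can be done
None
```

The pointed electrode is fully home in the holder's bore (its top measures about 135 mm above the bench). The clamp is tight: the crank load levelled off at about 13.5 N with about 10° of clutch slip, though the tell-tale rise was too small to measure. My first grip on the crank slipped off partway, so I re-gripped lower and finished; the robot then let go clear of everything, and the job was handed in at about 37 s.

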